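Hover the display bezel over its screw holes

ROBOT

A 7-joint arm with a two-finger parallel gripper is mounted at the origin on a cart in front of the work surface, level with it; the furniture and walls round the work are solid. World frame = base frame: x ahead of the robot, y to its left, z up, the work surface at z = 0. Lengths are in mm, angles in rad, forces in N, time in s.
With the tool pointing down it reaches from about 425 to 875 mm from the base axis. Payload 8.4 kg.
Tool frame: the origin (TCP) lies at the very end of the fingers, on their centre line; the grasp point (between the pads) lies 19 mm behind it; x points along the fingers, z is the direction in which the jaws open and shut, and the axes are right-handed (so a half turn about x gives the same grasp; the last joint's range is limited). The gripper opens to 87 mm and grips with 3 to 60 N. Pads are 19 mm wide; open, the fingers measure 117 mm over their backs; the gripper's body (75 mm by 190 mm) begins 51 mm behind the grasp point.
Start: joints at [1.192, 0.333, 0.04, 1.465, -0.013, 1.343, -0.059], TCP at [179.484, -624.699, 222.546] pointing down, gripper open.
Joint ranges: [-2.58, 2.58], [-0.38, 2.09], [-1.3, 1.39], [0.25, 2.4], [-1.5, 4.64], [0.08, 2.09], [-2.65, 2.65]. Speed limits (rad/s): [2.22, 2.22, 2.79, 2.79, 3.14, 3.14, 3.14].

INTERFACE

Orientations are given as a rotation vector (axis times angle).
In Python, from plant import ctrl gives the robot as it stands. Calls block until the motion is done:
- ctrl.reach(position, orientation): joint-space move of the TCP to a pose.
- ctrl.move_l(position, vel=150, rotation=None, stop_force=None): straight line of the TCP; rotation=None keeps the orientation; vel is the mean speed in mm/s. With stop_force (N) it stops when the force on the tool has changed by that much, and returns True; else False.
- ctrl.move_joints(angles): joint-space move.
- ctrl.gripper_to(opening, strength=None): finger opening in mm; strength is the grip in N (None keeps the last); returns when the fingers have stopped.
- ctrl.dwell(seconds).
- ctrl.inverse_kinematics(position, orientation): joint angles nearest the present ones, or None.
- ctrl.capture(name): name is "side" or "top" or "wrist"; returns a dict with "image" (384x512x3 uint8, blue, green, red), "fx", "fy", "cx", "cy" (pixels), "pose" (4x4, takes a point from camera to world coordinates). Camera axes: x right, y down, z forward; pixel columns grow to the right and rows downward; lengths in mm; the calibration is good to about 2 mm. A picture is of the moment at which its call begins. There is no depth.
A pose or a line that the arm cannot do raises ctrl.MotionError and nothing moves.
- ctrl.close_job(): hands the job in, once; it reports no verdict.
Readings, each from a call of its own:
- ctrl.read_clock(): time.
- ctrl.read_joint_pos(): joint angles.
- ctrl.read_qd(): joint speeds.
- ctrl.read_effort(): joint torques, N m.
- ctrl.read_position(): TCP position.
- ctrl.read_tcp_rot(): TCP orientation.
- ctrl.read_contact_force(): force on the tool from outside, world axes, zero at the start.
- ctrl.read_torque(): the same for the moment, N m.
- ctrl.read_width(): finger opening in mm.
Only numpy, scipy, OpenCV 4.12 (cv2) and the standard library are available. Lean on these libraries where they do the work, as an engineer would, in place of code of your own. Each camera call takes 0.05 s, during which the arm holds its last target.

TASK

Pick up the dark grey windowed bezel by the two long sides of its raised hood, pinching gently (no more than about 20 N, the window is only glued in), and bring it down from above over the display of the open housing. Finish while holding it there: level, hovering about 8 mm above the housing's rim, with its four holes lined up over the four brass threaded inserts, so that I can start the screws before it goes down on the fresh gasket. Do not touch the housing or its display with the bezel or gripper, do not put the bezel down or let go, keep the arm clear of the monitor, and leave the screw dish, loupe, hex key and screwdriver where they lie.

Things in the scene. Friction and masses are not known exactly. Their poses are not given: they have to be found in the camera images.
- bezel: Dark grey display bezel (0.09 to 0.19 kg), lying flat on the desk, hood up. Flange 82 mm (own x) x 106 mm (own y) x 4 mm thick, with an 11 mm through hole near each corner at own (+-30, +-42) mm. A hood stands on it (see hood). Looks and fits the same turned half round. Origin: centre of the flange's underside; z up.
- hood (a point): Centre of the top of the bezel's hood, 30 mm above the flange's underside. Hood outside 42 mm (own x) x 64 mm (own y), walls 4 mm, hollow from below (34 x 56 mm inside), closed by a clear pane whose underside is 25 mm above the flange's underside. Grip it across own x (42 mm) at mid-length; the grip faces reach from 4 to 30 mm above the flange's underside.
- housing: Open cast-metal display housing; heavy, does not move. Box 82 mm (own x) x 106 mm (own y), rim 40 mm above the desk, a 1 mm gasket on it. Two black cable glands, 10 to 30 mm high, stick out to own y +68 mm. Origin: centre of the underside on the desk, z up. The bezel goes on with its own x along the housing's own x, either way round.
- display (a point): Centre of the display glass in the housing, 52 mm above the desk, 12 mm above the rim. The display is 22 mm (own x) x 44 mm (own y), centred, and goes up into the hood with 6 mm to spare all round.
- hole0 (a point): Centre of the bezel's 11 mm hole at own (+30, +42) mm, at the flange's underside.
- hole1 (a point): Centre of the bezel's 11 mm hole at own (-30, +42) mm, at the flange's underside.
- hole2 (a point): Centre of the bezel's 11 mm hole at own (-30, -42) mm, at the flange's underside.
- hole3 (a point): Centre of the bezel's 11 mm hole at own (+30, -42) mm, at the flange's underside.
- thread0 (a point): Mouth of the M5 brass threaded insert at the housing's own (+30, +42) mm, level with the rim, 40 mm above the desk.
- thread1 (a point): Mouth of the M5 brass threaded insert at the housing's own (-30, +42) mm, level with the rim, 40 mm above the desk.
- thread2 (a point): Mouth of the M5 brass threaded insert at the housing's own (-30, -42) mm, level with the rim, 40 mm above the desk.
- thread3 (a point): Mouth of the M5 brass threaded insert at the housing's own (+30, -42) mm, level with the rim, 40 mm above the desk.
- screw_dish: Round steel dish, 72 mm wide, 12 mm high, with four screws in it. Leave alone. Origin: centre of its underside.
- loupe: Black loupe, 42 mm wide, 37 mm high. Leave alone. Origin: centre of its underside.
- hex_key: Black hex key, about 85 x 30 x 7 mm. Leave alone. Origin: centre of its underside. It lies near the point under the computer monitor's lower near corner, which never moves: world x 0.54, y 0.08, z 0.55 m. The screen rises from that height and runs from there away from the robot and to its right; work on its left (+y) side.
- screwdriver: Screwdriver with an orange handle, 170 x 17 x 17 mm. Leave alone. Origin: centre of its underside.
Things that resemble listed ones, but are neither listed nor needed, are in the scene too. Of the things that look like the housing, the larger one is meant.

How it is judged:
By the outcome, as a careful person would: the job done as asked, in the order asked, and still so for the second after the job is handed in, while the arm keeps its last pose, push and grip.
It also fails if it takes over 32 s, if anything falls off the work surface, if the arm or the gripper's body presses on something with over 40 N, if the wrist force passes 120 N, or if a joint passes its speed limit or range.

## Working session

There is one attempt and no reset: what is moved stays moved. The work goes in short steps, each a Python script; the robot and the scene stay as the last script left them, time stands still between calls to the robot, and variables do not carry over. Pictures are saved under pics/ and viewed, and the job is handed in when it is done.

```bash
ls; mkdir -p pics; python3 - <<'E'
from plant import ctrl
import cv2,numpy as np
for n in ("side","top","wrist"):
    c=ctrl.capture(n); cv2.imwrite(f"pics/a_{n}.png",c["image"])
    print(n,c["fx"],c["fy"],c["cx"],c["cy"]); print(np.round(c["pose"],3))
print(ctrl.read_clock(),ctrl.read_position(),ctrl.read_tcp_rot(),ctrl.read_width())
E
```

```text
pics
side 483.8651288094658 483.8651288094658 248.2457061310298 196.64076446090925
[[-6.62000e-01 -5.43000e-01  5.18000e-01 -2.77750e+01]
 [-7.50000e-01  4.86000e-01 -4.48000e-01  6.14734e+02]
 [-8.00000e-03 -6.85000e-01 -7.29000e-01  9.22991e+02]
 [ 0.00000e+00  0.00000e+00  0.00000e+00  1.00000e+00]]
top 426.0818902586537 426.0818902586537 265.95644209309387 195.12307788949522
[[-2.200000e-02 -9.810000e-01  1.900000e-01  3.189980e+02]
 [-1.000000e+00  2.500000e-02  1.700000e-02  6.269500e+01]
 [-2.100000e-02 -1.900000e-01 -9.820000e-01  1.290315e+03]
 [ 0.000000e+00  0.000000e+00  0.000000e+00  1.000000e+00]]
wrist 322.65588199284184 322.65588199284184 254.27440151862936 197.4067956108268
[[ 2.77000e-01 -9.26000e-01 -2.55000e-01  2.49427e+02]
 [-9.61000e-01 -2.68000e-01 -7.30000e-02 -6.04909e+02]
 [-1.00000e-03  2.65000e-01 -9.64000e-01  3.84035e+02]
 [ 0.00000e+00  0.00000e+00  0.00000e+00  1.00000e+00]]
0.15 [ 179.38775484 -624.37936227  221.89186831] [ 1.00138251  1.32969132 -1.00026665] 87.22207755529107
```

View pics/a_side.png

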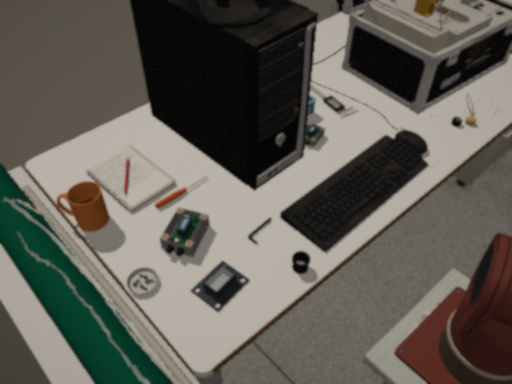

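View pics/a_top.png

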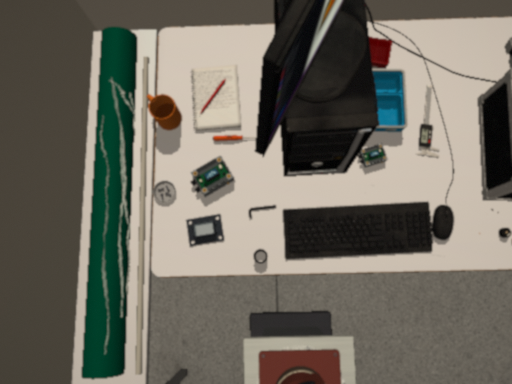

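View pics/a_wrist.png

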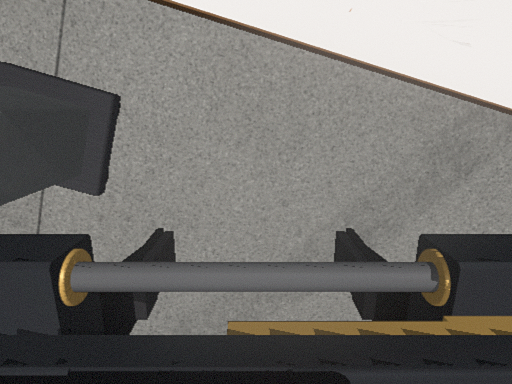

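The top view shows the bezel at about (205,230), the housing at (213,177), a smaller decoy housing at (372,155), and the monitor edge near (262,150). The side view has the bezel at (221,285) and the housing at (185,231). I'll zoom in for corners.

```bash
cat > h.py <<'E'
import numpy as np,cv2
def ray(c,u,v):
    d=np.array([(u-c["cx"])/c["fx"],(v-c["cy"])/c["fy"],1.]);P=np.array(c["pose"]);return P[:3,3],P[:3,:3]@d
def onplane(c,u,v,z):
    o,d=ray(c,u,v);return o+d*(z-o[2])/d[2]
def proj(c,p):
    P=np.array(c["pose"]);q=P[:3,:3].T@(np.asarray(p,float)-P[:3,3]);return np.array([c["fx"]*q[0]/q[2]+c["cx"],c["fy"]*q[1]/q[2]+c["cy"]])
E
python3 - <<'E'
import cv2,numpy as np
from plant import ctrl
from h import *
a=cv2.imread("pics/a_top.png")[145:255,170:270];b=cv2.imread("pics/a_side.png")[195:315,150:270]
a=cv2.resize(a,None,fx=4,fy=4,interpolation=cv2.INTER_CUBIC);b=cv2.resize(b,None,fx=3,fy=3,interpolation=cv2.INTER_CUBIC)
H=max(len(a),len(b));o=np.zeros((H,a.shape[1]+b.shape[1],3),np.uint8);o[:len(a),:400]=a;o[:len(b),400:]=b
cv2.imwrite("pics/zoom.png",np.clip(o*1.4,0,255).astype(np.uint8))
c=ctrl.capture("top")
for n,u,v,z in(("bez",205,230,4),("hou",213,177,40),("dish",165,193,5),("loupe",260,257,20),("hex",262,211,3),("sd",228,138,8)):print(n,onplane(c,u,v,z).round())
E
```

```text
bez [465. 272.   4.]
hou [621. 243.  40.]
dish [583. 396.   5.]
loupe [380. 106.  20.]
hex [520.  98.   3.]
sd [754. 200.   8.]
```

View pics/zoom.png

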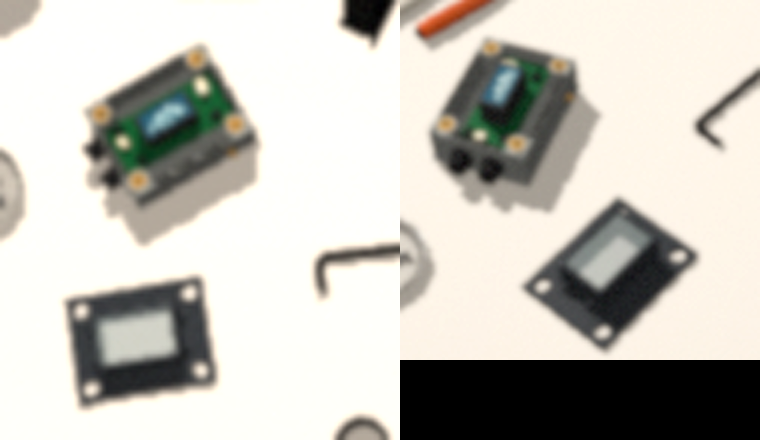

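```bash
cat >> h.py <<'E'
from scipy.spatial.transform import Rotation as Rn
def down(deg):
    """tool down, jaws along world azimuth deg"""
    z=np.array([np.cos(np.radians(deg)),np.sin(np.radians(deg)),0]);x=np.array([0,0,-1.]);return Rn.from_matrix(np.c_[x,np.cross(z,x),z]).as_rotvec()
E
python3 - <<'E'
from plant import ctrl
from h import *
q=np.array(ctrl.read_joint_pos());print(q.round(3))
M=Rn.from_rotvec(ctrl.read_tcp_rot()).as_matrix();print(M.round(3)); 
c=ctrl.capture("wrist");print("cam in tool",(M.T@(np.array(c["pose"])[:3,3]-ctrl.read_position())).round(1),(M.T@np.array(c["pose"])[:3,:3]).round(2))
az=np.degrees(np.arctan2(M[1,2],M[0,2]));print("jaw az",az)
r0=ctrl.read_tcp_rot()
for r in (640,550,480,435):
    p=np.array([.2756,-.961,0])*r+[0,0,300];k=ctrl.inverse_kinematics(p,down(az));print(r,None if k is None else np.round(k,3))
for (p,a) in (([465,272,250],9),([465,272,250],189),([621,243,250],28),([621,243,250],208),([400,230,300],9),([400,230,300],189),([520,250,300],189),([520,250,300],9),([400,230,300],120),([400,230,300],-60)):
    k=ctrl.inverse_kinematics(p,down(a));print(p,a,None if k is None else np.round(k,3))
E
```

```text
[ 1.192  0.334  0.04   1.466 -0.013  1.343 -0.058]
[[-0.     0.961  0.276]
 [ 0.001  0.276 -0.961]
 [-1.    -0.    -0.001]]
cam in tool [-162.2   72.7    0.4] [[-0.   -0.27  0.96]
 [ 0.   -0.96 -0.27]
 [ 1.    0.    0.  ]]
jaw az -73.96809298976358
640 [ 1.188  0.287  0.044  1.37  -0.012  1.486 -0.06 ]
550 [ 1.181  0.1    0.033  1.591 -0.003  1.451 -0.078]
480 [ 1.175e+00 -4.600e-02  2.300e-02  1.739e+00  1.000e-03  1.448e+00
 -9.300e-02]
435 [ 1.171 -0.14   0.016  1.826  0.002  1.456 -0.104]
[465, 272, 250] 9 [ 0.21   0.188 -0.919  1.659  0.153  1.37  -0.575]
[465, 272, 250] 189 [ 0.351  0.238 -1.103  1.654  0.216  1.383  2.517]
[621, 243, 250] 28 [ 0.283  0.584 -1.112  1.335  0.518  1.528 -0.289]
[621, 243, 250] 208 [-1.251  0.712  1.364  1.419 -0.693  1.552 -2.589]
[400, 230, 300] 9 [ 0.408 -0.071 -0.954  1.737 -0.059  1.447 -0.381]
[400, 230, 300] 189 [-1.278 -0.143  0.599  1.8    0.081  1.46   2.606]
[520, 250, 300] 189 [ 0.353  0.322 -1.099  1.485  0.286  1.509  2.556]
[520, 250, 300] 9 [ 0.23   0.266 -0.916  1.49   0.21   1.49  -0.529]
[400, 230, 300] 120 [-0.249 -0.07  -0.346  1.759 -0.024  1.448  1.503]
[400, 230, 300] -60 [ 0.696 -0.099 -1.201  1.731 -0.093  1.447 -1.539]
```

```bash
python3 - <<'E'
from plant import ctrl
from h import *
p=np.array([.2756,-.961,0])*440+[0,0,300]
ctrl.reach(p,down(-74)); print(ctrl.read_clock(),ctrl.read_position())
q=np.array(ctrl.read_joint_pos()); q[0]=-0.55
ctrl.move_joints(q); print(ctrl.read_clock(),ctrl.read_position())
k=ctrl.inverse_kinematics([530,225,260],down(18));print(np.round(k,3))
E
```

```text
1.15 [ 121.49446566 -423.51038098  299.85706458]
3.525 [400.97998445 182.63819932 299.84182494]
[-0.532  0.165  0.06   1.598 -0.01   1.379 -0.156]
```

```bash
python3 - <<'E'
from plant import ctrl
from h import *
ctrl.reach([530,225,260],down(18))
for n in("wrist","side","top"):
    c=ctrl.capture(n); cv2.imwrite(f"pics/b_{n}.png",c["image"]); np.savez(f"b_{n}.npz",**{k:v for k,v in c.items()})
print(ctrl.read_clock(),ctrl.read_position(),ctrl.read_contact_force())
E
```

```text
4.3 [529.70935965 224.76705674 261.01389823] [-0.2398378  -0.15625563 -1.20540836]
```

View pics/b_wrist.png

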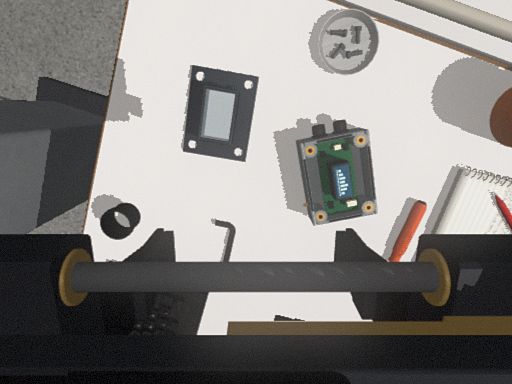

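View pics/b_side.png

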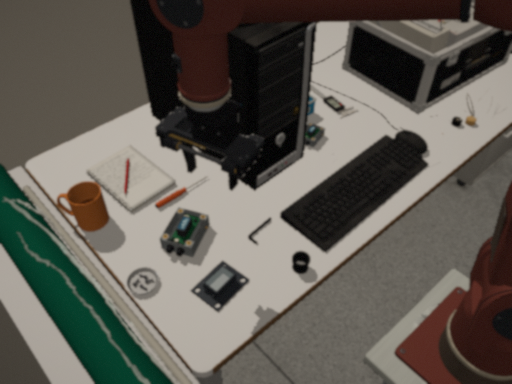

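The wrist view shows the bezel holes at about (201,76), (250,83), (240,152), (191,144). The brass inserts are at about (310,150), (361,140), (369,207), (321,217). I'll refine them by blobs and cast rays.

```bash
cat >> h.py <<'E'
def blob(mask,u,v,r=7):
    m=np.zeros_like(mask);u0,v0=int(round(u)),int(round(v))
    cv2.circle(m,(u0,v0),r,255,-1);m&=mask
    n,l,s,ce=cv2.connectedComponentsWithStats(m)
    if n<2:return None
    i=1+np.argmax(s[1:,4]);return (*ce[i],s[i,4])
def rect(P):
    """fit own frame: P order = holes (+,+),(-,+),(-,-),(+,-); returns centre, azimuth of own x, residuals"""
    P=np.array(P)[:,:2];O=np.array([(30,42),(-30,42),(-30,-42),(30,-42)],float)
    a=sum(o[0]*p[1]-o[1]*p[0] for o,p in zip(O,P-P.mean(0)));b=sum(o@p for o,p in zip(O,P-P.mean(0)));t=np.arctan2(a,b)
    R=np.array([[np.cos(t),-np.sin(t)],[np.sin(t),np.cos(t)]]);c=P.mean(0)
    return c,np.degrees(t),P-(c+O@R.T)
E
python3 - <<'E'
from h import *
c=dict(np.load("b_wrist.npz"));im=c["image"];hsv=cv2.cvtColor(im,cv2.COLOR_BGR2HSV)
bright=((im.min(2)>110)*255).astype(np.uint8)
br=cv2.inRange(hsv,(8,80,60),(28,255,255))
H=[];T=[]
for u,v in((240,152),(250,83),(201,76),(191,144)):
    b=blob(bright,u,v);H.append(b)
for u,v in((361,140),(310,150),(321,217),(369,207)):
    T.append(blob(br,u,v,8))
print(np.round(H,1));print(np.round(T,1))
hp=[onplane(c,h[0],h[1],2) for h in H];tp=[onplane(c,h[0],h[1],40) for h in T]
for P in(hp,tp):
    P=np.array(P);print(P.round(1));print("sides",[round(float(np.linalg.norm(P[i]-P[(i+1)%4])),1) for i in range(4)])
z=cv2.resize(im[60:230,170:390],None,fx=3.5,fy=3.5,interpolation=cv2.INTER_CUBIC);cv2.imwrite("pics/b_zoom.png",z)
E
```

```text
[[237.9 151.5  61. ]
 [248.   84.   69. ]
 [199.7  75.5  72. ]
 [191.8 143.7  59. ]]
[[360.3 139.8  63. ]
 [309.7 150.1  59. ]
 [320.  216.5  51. ]
 [368.3 207.1  52. ]]
[[504.4 234.9   2. ]
 [491.7 317.9   2. ]
 [432.6 309.    2. ]
 [445.  226.1   2. ]]
sides [83.9, 59.8, 83.8, 60.1]
[[636.9 297.4  40. ]
 [584.9 267.9  40. ]
 [626.2 194.5  40. ]
 [678.6 224.4  40. ]]
sides [59.8, 84.2, 60.3, 84.1]
```

View pics/b_zoom.png

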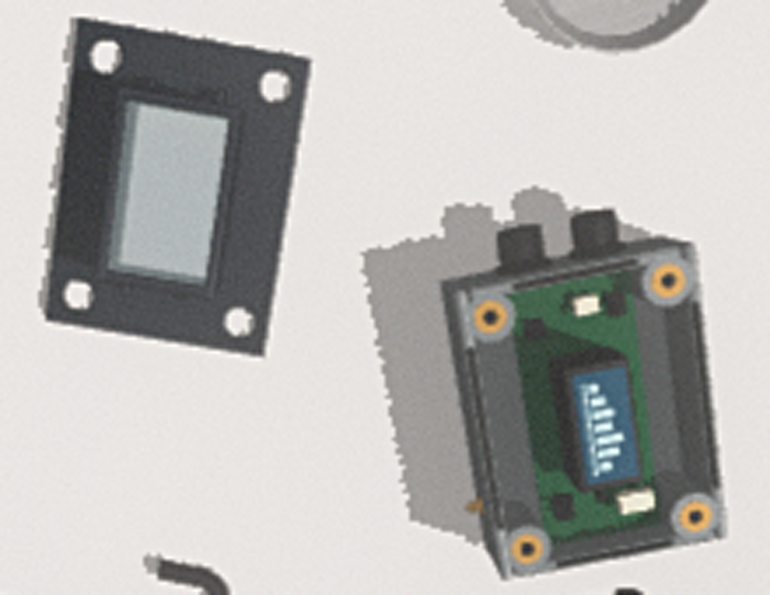

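```bash
cat >> h.py <<'E'
BP=[(491.7,317.9),(432.6,309.0),(445.0,226.1),(504.4,234.9)]
TP=[(636.9,297.4),(584.9,267.9),(626.2,194.5),(678.6,224.4)]
E
python3 - <<'E'
from plant import ctrl
from h import *
bc,ba,br=rect(BP);tc,ta,tr=rect(TP);print(bc,ba,br.round(1).tolist());print(tc,ta,tr.round(1).tolist())
# cross-check: where top/side see them
for n in("side","top"):
    c=dict(np.load(f"b_{n}.npz"));print(n,proj(c,[*bc,4]).round(1),[proj(c,[*p,40]).round(1).tolist() for p in TP],[proj(c,[*p,4]).round(1).tolist() for p in BP])
ctrl.reach([*bc,120],down(ba));
print(ctrl.read_clock(),ctrl.read_position())
c=ctrl.capture("wrist");cv2.imwrite("pics/c_wrist.png",c["image"])
ctrl.move_l([*bc,7],vel=80,stop_force=8) and print("STOPPED")
print(ctrl.read_clock(),ctrl.read_position(),ctrl.read_contact_force())
c=ctrl.capture("side");cv2.imwrite("pics/c_side.png",c["image"][200:340,140:300].repeat(4,0).repeat(4,1))
E
```

```text
[468.425 271.975] 8.56686639017485 [[-0.1, -0.1], [0.1, -0.0], [-0.0, 0.1], [0.1, -0.0]]
[631.65 246.05] 29.580261668753465 [[-0.1, 0.0], [0.1, 0.1], [-0.1, -0.2], [0.1, 0.1]]
side [219.8 283.3] [[165.0, 235.0], [188.5, 241.5], [202.7, 215.4], [179.9, 209.5]] [[197.1, 288.3], [217.0, 303.5], [242.2, 278.3], [222.4, 264.2]]
top [205. 229.] [[195.0, 172.5], [204.6, 189.0], [228.9, 175.0], [219.0, 158.6]] [[190.0, 221.8], [192.7, 241.1], [220.0, 236.3], [217.1, 217.0]]
4.9833 [469.70615603 271.95901645 121.79106486]
6.5917 [468.76869692 272.2082156    7.51475485] [-0.45788007  0.0169678  -0.91726666]
```

View pics/c_wrist.png

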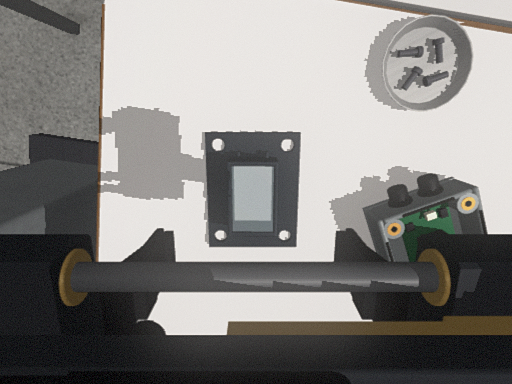

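View pics/c_side.png

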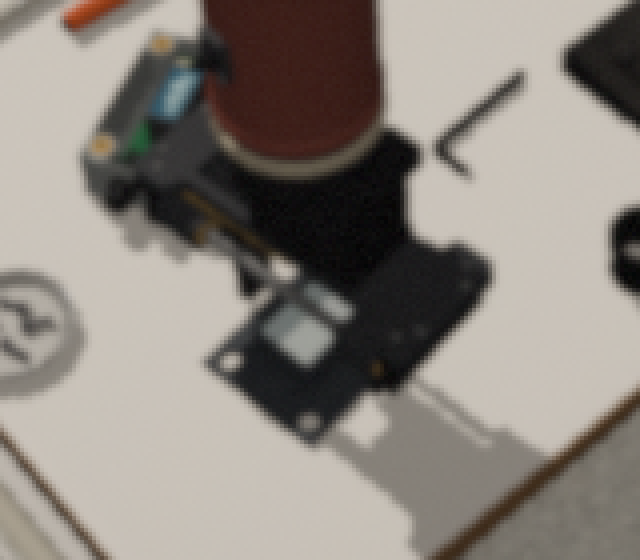

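The fingers straddle the hood at z≈7.5 with no contact. The hood is centred at column 253 of the wrist view. Now I'll grip at 14 N and lift.

```bash
python3 - <<'E'
from plant import ctrl
from h import *
ctrl.gripper_to(60,14); ctrl.gripper_to(36,14)
print(ctrl.read_clock(),ctrl.read_width(),ctrl.read_position(),ctrl.read_contact_force())
ctrl.dwell(0.2)
p=np.array(ctrl.read_position()); ctrl.move_l([p[0],p[1],130],vel=120)
print(ctrl.read_clock(),ctrl.read_width(),ctrl.read_position(),ctrl.read_contact_force(),ctrl.read_torque())
for n in("wrist","side"):
    c=ctrl.capture(n);cv2.imwrite(f"pics/d_{n}.png",c["image"])
E
```

```text
7.8917 41.77278242606343 [468.40507829 271.9692263    6.98821779] [ 0.67353314 -0.49129086  0.20529183]
9.2667 41.99225932855015 [467.97177054 271.65805689 129.13882901] [ 0.0658985  -0.18888087 -1.08240868] [-0.09077717 -0.17444746  0.02912917]
```

View pics/d_wrist.png

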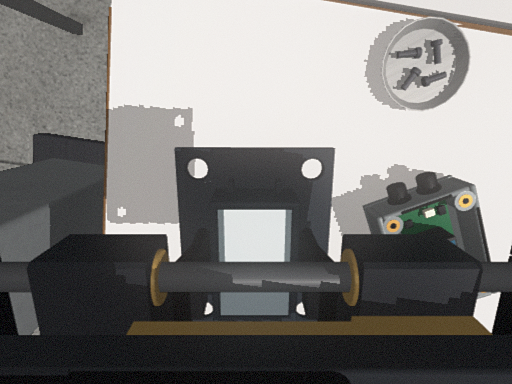

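View pics/d_side.png

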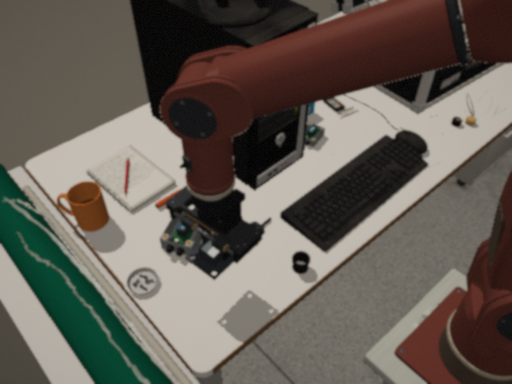

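```bash
python3 - <<'E'
from plant import ctrl
from h import *
c=ctrl.capture("wrist");im=c["image"];np.savez("d_wrist.npz",**c)
M=Rn.from_rotvec(ctrl.read_tcp_rot()).as_matrix();p=np.array(ctrl.read_position());print(M.round(4).tolist(),p)
g=((im.min(2)>90)*255).astype(np.uint8)
for u,v,r in((198,168,13),(312,168,13),(208,309,8),(301,309,8)):
    b=blob(g,u,v,r);o,d=ray(c,b[0],b[1]);o=M.T@(o-p);d=M.T@d
    print(np.round(b,1),"tool yz at x=3:",(o+d*(3-o[0])/d[0]).round(1),"at 5",(o+d*(5-o[0])/d[0]).round(1))
z=cv2.resize(im[130:330,160:350],None,fx=3,fy=3);cv2.imwrite("pics/d_zoom.png",z)
E
```

```text
[[-0.0012, -0.149, 0.9888], [-0.0008, 0.9888, 0.149], [-1.0, -0.0006, -0.0013]] [468.04535408 271.72833751 129.19885814]
[197.4 167.9 336. ] tool yz at x=3: [  3.   42.4 -29.3] at 5 [  5.   42.1 -29.7]
[311.4 167.7 361. ] tool yz at x=3: [ 3.  42.6 29.7] at 5 [ 5.  42.3 30.1]
[208.  308.5  82. ] tool yz at x=3: [  3.  -41.  -26.9] at 5 [  5.  -42.4 -27.3]
[300.1 308.4  88. ] tool yz at x=3: [  3.  -41.   27.1] at 5 [  5.  -42.4  27.5]
```

View pics/d_zoom.png

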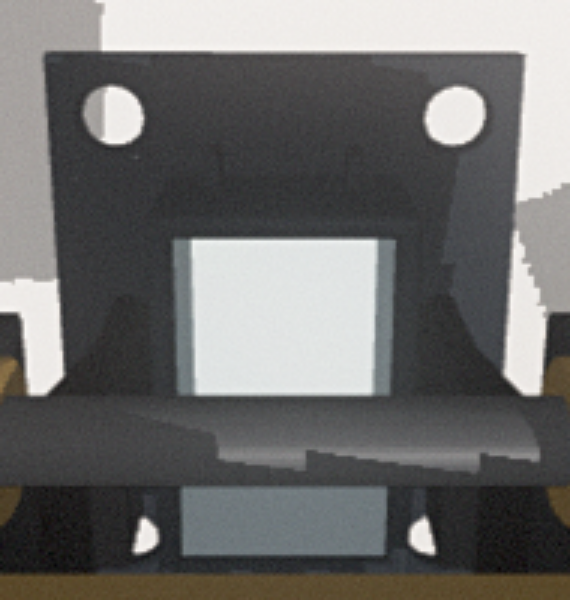

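```bash
python3 - <<'E'
from plant import ctrl
from h import *
tc,ta,_=rect(TP)
k=ctrl.inverse_kinematics([*tc,130],down(ta));print(np.round(k,3),np.array(ctrl.read_joint_pos()).round(3))
ctrl.move_l([*tc,130],vel=130,rotation=down(ta))
ctrl.dwell(0.2)
print(ctrl.read_clock(),ctrl.read_width(),ctrl.read_position(),ctrl.read_contact_force())
M=Rn.from_rotvec(ctrl.read_tcp_rot()).as_matrix();print(M.round(4).tolist())
for n in("wrist","side","top"):
    c=ctrl.capture(n);cv2.imwrite(f"pics/e_{n}.png",c["image"]);np.savez(f"e_{n}.npz",**c)
E
```

```text
[-0.483  0.446  0.062  1.503 -0.029  1.193  0.1  ] [-0.62   0.187  0.013  1.847 -0.003  1.109 -0.456]
11.0417 41.93817893829798 [631.34158053 246.35223614 130.21975116] [ 0.65502873 -0.034999   -1.95802419]
[[0.0001, -0.494, 0.8695], [0.0002, 0.8695, 0.494], [-1.0, 0.0001, 0.0002]]
```

View pics/e_wrist.png

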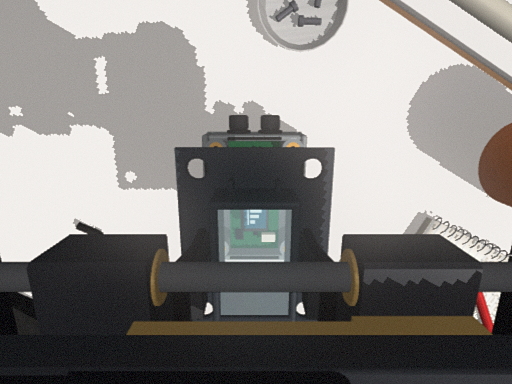

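View pics/e_side.png

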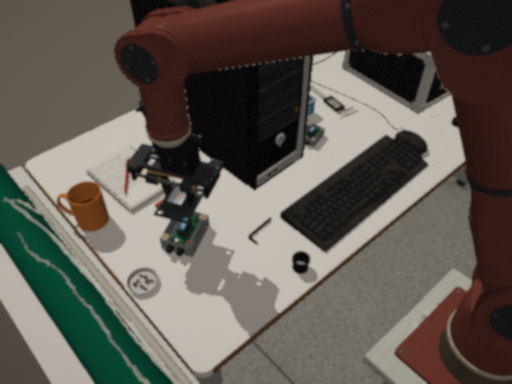

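View pics/e_top.png

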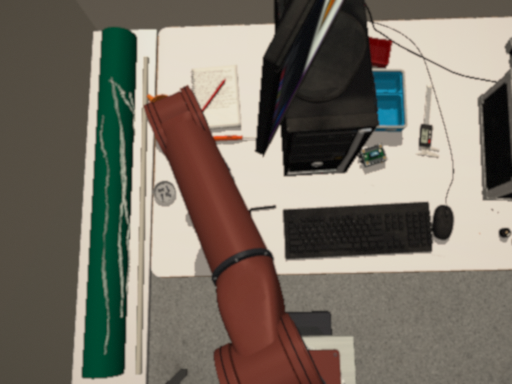

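Clear of the monitor. In the wrist view the front inserts at about (215,147) and (292,146) sit centred under the flange. Next I'll descend to just above the display top and check through the holes.

```bash
cat > chk.py <<'E'
from plant import ctrl
from h import *
import sys
def chk(tag,bot):
    c=ctrl.capture("wrist");im=c["image"];cv2.imwrite(f"pics/{tag}_w.png",cv2.resize(im[130:330,160:350],None,fx=3,fy=3,interpolation=cv2.INTER_CUBIC))
    M=Rn.from_rotvec(ctrl.read_tcp_rot()).as_matrix();p=np.array(ctrl.read_position())
    hsv=cv2.cvtColor(im,cv2.COLOR_BGR2HSV);br=cv2.inRange(hsv,(8,80,60),(28,255,255))
    print(ctrl.read_clock(),ctrl.read_width(),p.round(2),np.round(ctrl.read_contact_force(),2),(M[:,0]).round(4),"jaw",np.degrees(np.arctan2(M[1,2],M[0,2])).round(2))
    for u,v,s in((197.5,168,-1),(312,168,1)):
        b=blob(br,u,v,14)
        if b is None: continue
        w=onplane(c,b[0],b[1],40.);t=M.T@(w-p)
        print(s,np.round(b,1),"insert in tool y,z:",t[1:].round(1), "want 42,",30*s)
E
python3 - <<'E'
from chk import *
tc,ta,_=rect(TP)
ctrl.move_l([*tc,66],vel=60,stop_force=6) and print("STOP")
ctrl.dwell(.2);chk("f",59)
E
```

```text
12.6583 42.04018056688831 [631.81 246.12  66.32] [ 0.15 -0.48 -1.36] [ 4.e-04  2.e-04 -1.e+00] jaw 29.58
-1 [199.3 164.9 109. ] insert in tool y,z: [ 40.  -32.4] want 42, -30
1 [307.9 164.9  95. ] insert in tool y,z: [40.1 31.7] want 42, 30
```

View pics/f_w.png

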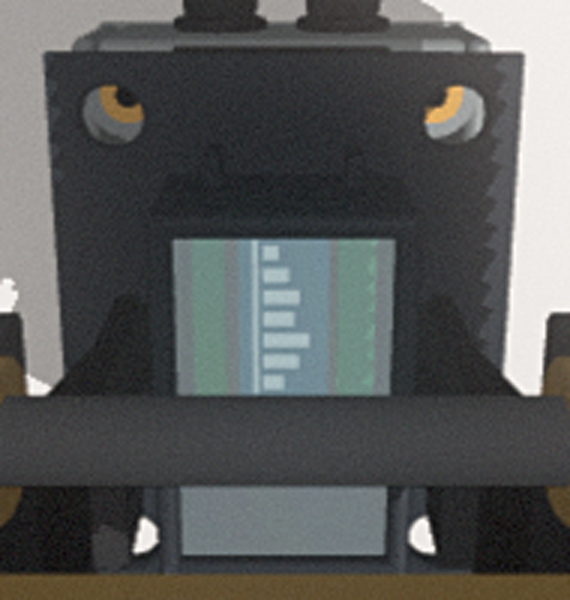

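```bash
python3 - <<'E'
from chk import *
c=ctrl.capture("wrist");M=Rn.from_rotvec(ctrl.read_tcp_rot()).as_matrix();p=np.array(ctrl.read_position())
im=c["image"]
for u,v in((202,162.3),(304.7,163.2)):
    print((M.T@(onplane(c,u,v,40)-p)).round(1))
a=cv2.resize(im[150:185,180:330],None,fx=5,fy=5,interpolation=cv2.INTER_CUBIC);cv2.imwrite("pics/f_z.png",a)
E
```

```text
[ 26.2  41.6 -30.7]
[26.2 41.1 29.8]
```

View pics/f_z.png

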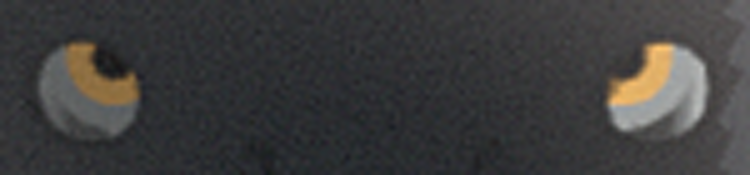

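```bash
python3 - <<'E'
from chk import *
tc,ta,_=rect(TP)
ctrl.move_l([*tc,55],vel=25,stop_force=6) and print("STOP")
ctrl.dwell(.3);chk("g",48)
c=ctrl.capture("wrist");im=c["image"]
cv2.imwrite("pics/g_z.png",cv2.resize(im[150:185,180:330],None,fx=5,fy=5,interpolation=cv2.INTER_CUBIC))
M=Rn.from_rotvec(ctrl.read_tcp_rot()).as_matrix();p=np.array(ctrl.read_position())
np.savez("g.npz",M=M,p=p,**c)
s=ctrl.capture("side");cv2.imwrite("pics/g_s.png",cv2.resize(s["image"][150:270,120:260],None,fx=5,fy=5,interpolation=cv2.INTER_CUBIC))
E
```

```text
13.65 42.04375247029723 [631.72 246.1   55.12] [-0.15  0.05 -0.9 ] [ 2.e-04  1.e-04 -1.e+00] jaw 29.58
-1 [198.1 166.4 188. ] insert in tool y,z: [ 41.1 -31.2] want 42, -30
1 [309.9 167.2 144. ] insert in tool y,z: [40.7 30.9] want 42, 30
```

View pics/g_z.png

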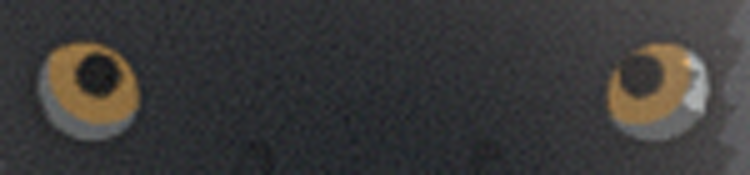

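View pics/g_s.png

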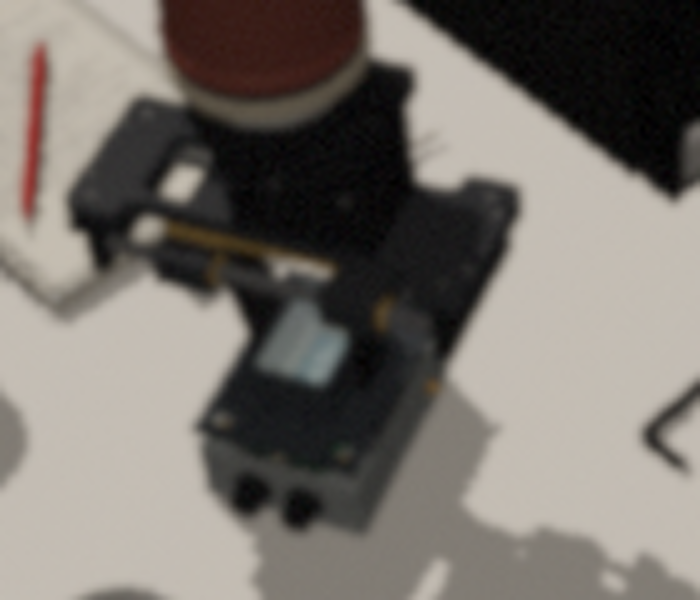

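```bash
python3 - <<'E'
from h import *
c=dict(np.load("g.npz"));M=c["M"];p=c["p"];g=c["image"]
sub=lambda u,v:None
def t(u,v,x):
    o,d=ray(c,u,v);o=M.T@(o-p);d=M.T@d;return (o+d*(x-o[0])/d[0])
T=[];
for u,v in((199.3,164.8),(307.8,165)):
    m=((g.max(2)<75)*255).astype(np.uint8);b=blob(m,u,v,5);T.append(t(b[0],b[1],p[2]-40));print(np.round(b,1),T[-1].round(2))
H=[(t(u,v,3)+t(u,v,5))/2 for u,v in((197.4,167.9),(311.8,167.8))]
print(np.round(H,2),"T-H mean",(np.mean(T,0)-np.mean(H,0)).round(2),"rot deg",np.degrees((T[1]-T[0])[1]/60-(H[1]-H[0])[1]/60).round(2))
E
```

```text
[199.1 164.5  56. ] [ 15.12  42.19 -30.56]
[307.4 164.4  54. ] [15.12 42.28 29.52]
[[  4.    42.27 -29.63]
 [  4.    42.37  30.04]] T-H mean [11.12 -0.09 -0.73] rot deg -0.01
```

```bash
python3 - <<'E'
from chk import *
tc,ta,_=rect(TP)
d=-0.6*np.array([np.cos(np.radians(ta)),np.sin(np.radians(ta))])
ctrl.move_l([*(tc+d),55],vel=10,stop_force=6) and print("STOP")
ctrl.dwell(.5);chk("h",48)
c=ctrl.capture("wrist");im=c["image"];p=np.array(ctrl.read_position());M=Rn.from_rotvec(ctrl.read_tcp_rot()).as_matrix()
cv2.imwrite("pics/h_z.png",cv2.resize(im[150:185,180:330],None,fx=5,fy=5,interpolation=cv2.INTER_CUBIC))
for u,v in((199.8,164.6),(308.3,164.6)):
    m=((im.max(2)<75)*255).astype(np.uint8);b=blob(m,u,v,5);print(np.round(b,1),(M.T@(onplane(c,b[0],b[1],40)-p)).round(2))
print(ctrl.read_torque(),ctrl.read_joint_pos())
E
```

```text
14.55 41.80075413311196 [631.14 245.75  55.01] [ 0.85  1.   -1.31] [ 0.  0. -1.] jaw 29.58
-1 [198.4 166.7 167. ] insert in tool y,z: [ 40.9 -31. ] want 42, -30
1 [310.2 166.8 167. ] insert in tool y,z: [41. 31.] want 42, 30
[200.3 164.5  57. ] [ 15.    42.2  -29.92]
[308.8 164.6  51. ] [15.   42.19 30.23]
[-0.00313371 -0.0805031   0.00645458] [-0.45485323  0.51190355  0.02397004  1.56922467 -0.01345709  1.0606189
  0.08892227]
```

View pics/h_z.png

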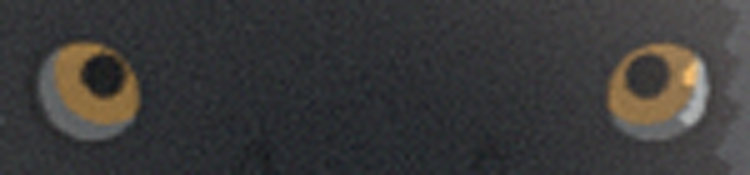

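View pics/h_w.png

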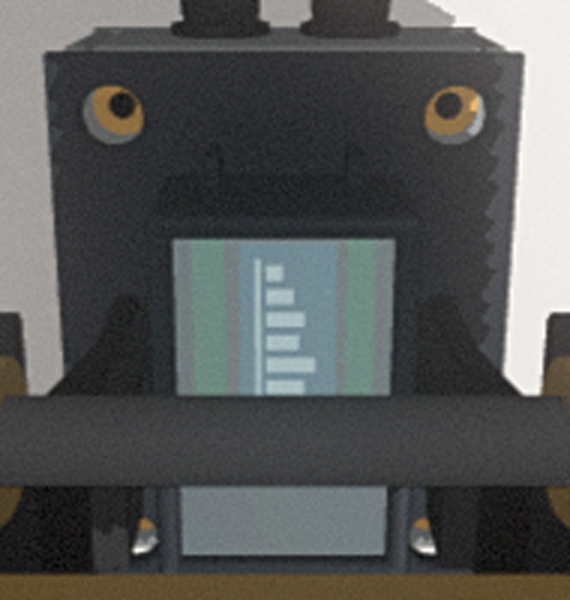

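Both front inserts sit symmetrically in their holes, at (200.3,164.5) and (308.8,164.6), and brass shows in both rear holes too. Nothing is touching and the bezel is level, so I'm handing in.

```bash
python3 - <<'E'
from plant import ctrl
ctrl.close_job(); print(ctrl.read_clock(),ctrl.read_position(),ctrl.read_width())
E
```

```text
the job is handed in; nothing more can be done
the job is handed in; nothing more can be done
```

The bezel is held over the housing with the display up inside its hood, and I handed the job in at about 14.6 s. I gripped the hood's long sides with 14 N set, carried the bezel clear of the monitor, and brought it straight down over the display.

My last checks, all before handing in:
- **Height:** the fingertips are at z = 55.0 mm, so the flange's underside should be at about 48 mm, 8 mm above the rim. That height comes from the arm's position reading at the grasp; I did not measure the gap with a camera.
- **Level and turn:** the tool points straight down within 0.1°. The bezel's turn matched the housing's within 0.1° in the hover check just before the last 0.6 mm shift.
- **Holes over inserts:** in the wrist view, the two holes on the cable-gland side line up with their inserts within about 0.3 mm after that shift. The two on the other side are mostly hidden by the gripper, but brass shows in both.
- **Contact:** the force readings stayed at about 2 N or less, with no sign of touching anything. The finger opening held at about 42 mm, so the bezel has not slipped in the grip.

I did not take a final picture of the dish, loupe, hex key and screwdriver, but nothing moved near them. No check failed or disagreed beyond the 0.7 mm sideways offset I corrected with that shift.

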